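# Check the control bottle's cap height and pack the sample crate

### The job

Draw out the tray of the cap-height gauge, stand the orange-capped control bottle on it, push the tray in, press the red knob down until the gauge foot rests on the cap for a moment, then let the foot up and draw the tray fully out again. Pack the control bottle and every blue-capped sample bottle upright on the floor of the blue crate, one to a free cell (the samples may go in at any time). Leave the tray drawn out, and leave the two brown bottles and the orange-lidded tub where they are.

Things in the scene. Friction and masses are not known exactly. Their poses are not given: they have to be found in the camera images.
- control_mid (a point): the control bottle: white plastic with an orange cap, a plain cylinder 52 mm in diameter and 84 mm tall, about 0.12 kg, heaviest near its base. The point is on its axis half-way up (42 mm above its underside); z is its axis, up through the cap
- sample0_mid (a point): white plastic sample bottle with a blue cap, a plain cylinder 52 mm in diameter and 84 mm tall, about 0.12 kg, heaviest near its base; may be absent. The point is on its axis half-way up (42 mm above its underside); z is its axis, up through the cap
- sample1_mid (a point): white plastic sample bottle with a blue cap, a plain cylinder 52 mm in diameter and 84 mm tall, about 0.12 kg, heaviest near its base; may be absent. The point is on its axis half-way up (42 mm above its underside); z is its axis, up through the cap
- sample2_mid (a point): white plastic sample bottle with a blue cap, a plain cylinder 52 mm in diameter and 84 mm tall, about 0.12 kg, heaviest near its base; may be absent. The point is on its axis half-way up (42 mm above its underside); z is its axis, up through the cap
- sample3_mid (a point): white plastic sample bottle with a blue cap, a plain cylinder 52 mm in diameter and 84 mm tall, about 0.12 kg, heaviest near its base; may be absent. The point is on its axis half-way up (42 mm above its underside); z is its axis, up through the cap
- crate_floor (a point): centre of the inner floor (6 mm above the bench) of the fixed blue open crate, divided into 2 cells along its x and 3 along its y. Cell pitch 80 mm: cell centres at x = +-40 mm and y = -80, 0, +80 mm from this point. Walls and dividers 6 mm thick, tops 38 mm above this floor; each cell is 74 mm square inside. The cell around x = +40, y = -80 mm already holds a brown bottle
- packed: brown glass reagent bottle with a black cap, 48 mm in diameter, 80 mm tall, origin at the centre of its underside; it stands in a cell of the crate and stays there
- amber: brown glass reagent bottle with a black cap, 48 mm in diameter, 80 mm tall, origin at the centre of its underside; it stands on the bench among the sample bottles and is to be left alone
- tub: clear tub with an orange lid, 100 mm in diameter, 100 mm tall, at the back of the bench, to be left alone; origin at the centre of its underside
- gauge: the fixed cap-height gauge. Its origin is on the bench straight below the foot's axis; x points along the tray's travel, away from the loading side. Base 100 mm wide (y) and 12 mm high, from x = -175 to +115 mm; white column from x = 68 to 108 mm; white head 50 mm wide from x = -27 to +103 mm, 153 to 179 mm above the bench
- tray (a joint): travel of the gauge's aluminium tray in m: 0 fully drawn out for loading, 0.12 fully pushed in, with its seat straight below the foot. It moves along the gauge's x, needs about 2 N, stays where it is left, has end stops
- tray_seat (a point): centre of the tray's top, marked by a dark disc 60 mm across, where the bottle stands; the tray is 90 x 84 mm there and its top is 22 mm above the bench; axes as the gauge's
- tray_handle (a point): point to grip on the tray's green upright handle fin, 65 mm above the tray's underside (77 mm above the bench) and 90 mm from the seat towards the loading side. The fin is 30 mm long along the gauge's x, 14 mm thick across (y), and its top is 97 mm above the bench
- foot (a joint): how far the gauge's foot is pressed down in m: 0 up at rest, at most 0.05; a spring of 60 N/m lifts it (about 2.6 N at rest, 4 N at 0.024). With a bottle on the tray fully pushed in, the foot meets the cap at 0.024, a gap of 24 mm
- foot_knob (a point): centre of the top of the red press knob above the foot, 44 mm in diameter, 227 mm above the bench at rest; push it straight down and it comes up by itself
- foot_face (a point): centre of the flat steel underside of the foot, 32 mm in diameter, 130 mm above the bench at rest
Things that resemble listed ones, but are neither listed nor needed, are in the scene too. What is shaped like the part that bears control_mid but green or yellow is not meant. What is shaped like the part that bears sample3_mid but pink is not meant.

How it is judged:
By the outcome, as a careful person would: the job done as asked, in the order asked, and still so for the second after the job is handed in, with the robot touching nothing.
Of sample0, sample1, sample2, sample3 only 2 to 4 are there at a start; the rules pass over those that are not, and their reading is None.
At some moment in a run one of sample0, sample1, sample2, sample3 may be knocked a few centimetres aside while the robot is not near it.
It also fails if it takes over 210 s, if anything falls off the work surface, if the arm or the gripper's body presses on something with over 40 N, if the wrist force passes 120 N, or if a joint passes its speed limit or range.

### The arm

A 7-joint arm with a two-finger parallel gripper is mounted at the origin on the work surface. World frame = base frame: x ahead of the robot, y to its left, z up, the work surface at z = 0. Lengths are in m, angles in degrees, forces in N, time in s.
With the tool pointing down it reaches from about 0.35 to 0.775 m from the base axis. Payload 3.1 kg.
Tool frame: the origin (TCP) lies on the centre line of the jaws, within the pads' length; the fingertips stand 17 mm ahead of it and the grasp point (between the pads) lies 2 mm behind it (robot.tip_reach is the distance from the TCP to the fingertips, in m); z points along the fingers, y is the line along which they close (so a half turn about z gives the same grasp; the last joint's range is limited). The gripper opens to 85 mm and grips with 20 to 120 N. Pads are 22 mm wide; open, the fingers measure 114 mm over their backs; the gripper's body (76 mm by 85 mm) begins 54 mm behind the grasp point. The pads swing forward as they close: fully open they stand 13 mm farther back than shut.
Start: joints at [-72.29, 17.813, 0.802, 86.603, -0.252, 75.585, -1.558], TCP at [0.189, 0.517, 0.248] pointing down, gripper open.
Joint ranges: [-154.91, 154.91], [-16.99, 109.72], [-72.82, 74.43], [7.12, 147.25], [-82.49, 262.49], [11.32, 116.49], [-174.64, 174.64]. Speed limits (degrees/s): [159.86, 159.86, 180, 180, 180, 180, 180].

### API

Orientations are given as [roll, pitch, yaw] about the fixed x, y, z axes, in that order (R = Rz(yaw) Ry(pitch) Rx(roll)).
In Python, from station import robot, fingers, vision, workorder, recognise gives the robot as it stands. Calls block until the motion is done:
- robot.move_to(position, orientation): joint-space move of the TCP to a pose.
- robot.line_to(position, orientation=None, velocity=0.15, f_stop=None): straight line of the TCP; orientation=None keeps the orientation; velocity is the mean speed in m/s. With f_stop (N) it stops when the force on the tool has changed by that much, and returns True; else False.
- robot.move_j(angles): joint-space move.
- fingers.gripper_to(opening, force=None): opening from 0.0 (shut) to 1.0 (fully open); force is the grip in N (None keeps the last); returns when the fingers have stopped.
- robot.pause(seconds).
- robot.inverse_kinematics(position, orientation): joint angles nearest the present ones, or None.
- vision.grab_frame(name): name is "side" or "top" or "wrist"; returns the picture (384x512x3 uint8, red, green, blue); there is no depth.
- vision.calibration(name): a dict with "mtx" (3x3 intrinsics, pixels), "extrinsics" (4x4, takes a point from world to camera coordinates); the wrist camera has in their place "T_tool_cam" (4x4, takes a point from camera to tool coordinates, whose origin is the TCP and whose axes are the flange's). Camera axes: x right, y up, looking along -z (the intrinsics and any distortion apply to the point x, -y, -z); pixel columns grow to the right and rows downward; lengths in m; the calibration is good to about 2 mm. A picture is of the moment at which its call begins: read the wrist's pose just before it. calibration takes no time and is no camera call.
A pose or a line that the arm cannot do raises robot.PlanningError and nothing moves.
- workorder.close_job(): hands the job in; it is judged then, once.
Trained networks look in the newest picture that a camera, given by its name, has taken for a name from the list of things; names that differ only in an ending like _2 or _b are one class to them, and where a whole thing is asked for, a point or a joint stands for the part that bears it (a point fixed in the world has none). Each returns a list of dicts, best first, with "p" (0 to 1); they miss things now and then, are a little off and sometimes report something else, mostly with a low value. They report only what shows in the picture. A call takes as long as a camera call. They do not tell look-alikes from the thing itself.
- recognise(label, camera): "rect" ([centre column, centre row, width, height] in pixels, round what is visible of it).
Readings, each from a call of its own:
- robot.current_time_s(): time.
- robot.current_joint_positions(): joint angles.
- robot.current_dq(): joint speeds.
- robot.current_joint_torque(): joint torques, N m.
- robot.current_tool_pos(): TCP position.
- robot.current_eef_rot(): TCP orientation.
- robot.current_contact_force(): force on the tool from outside, world axes, zero at the start.
- robot.current_torque(): the same for the moment, N m.
- robot.current_finger_gap(): opening from 0.0 (shut) to 1.0 (fully open).
- robot.current_gripper_force(): force on a finger pad.
Only numpy, scipy, OpenCV 4.12 (cv2) and the standard library are available. Lean on these libraries where they do the work, as an engineer would, in place of code of your own. Each camera call takes 0.05 s, during which the arm holds its last target. There are 200 camera calls.

## Working session

There is one attempt and no reset: what is moved stays moved. The work goes in short steps, each a Python script; the robot and the scene stay as the last script left them, time stands still between calls to the robot, and variables do not carry over. Pictures are saved under pics/ and viewed, at most 14 in all, crops included, and the job is handed in when it is done.

```bash
ls; mkdir -p pics; cat > h.py <<'E'
import numpy as np, cv2
from station import robot, fingers, vision, workorder, recognise
def save(n,img): cv2.imwrite('pics/'+n,cv2.cvtColor(img,cv2.COLOR_RGB2BGR))
E
python3 - <<'E'
from h import *
a=vision.grab_frame("top");b=vision.grab_frame("side")
save('a_top.png',a);save('a_side.png',b)
for n in("top","side","wrist"):print(n,vision.calibration(n))
for l in["control_mid","sample0_mid","packed","amber","tub","gauge","tray","tray_handle","foot_knob"]:
  for c in("top","side"):
    try:
      for d in recognise(l,c): print(l,c,[round(x) for x in d["rect"]],round(d["p"],2))
    except Exception as e: print(l,c,e)
print(robot.current_time_s(),robot.current_eef_rot())
E
```

```text
pics
top {'mtx': array([[403.93716631,   0.        , 255.82084221],
       [  0.        , 403.93716631, 189.65134761],
       [  0.        ,   0.        ,   1.        ]]), 'extrinsics': array([[-0.0729709 , -0.99732615,  0.00397492,  0.02077732],
       [ 0.9733783 , -0.0703493 ,  0.21814137, -0.60006849],
       [-0.21727846,  0.01978707,  0.97590909, -0.95046874],
       [ 0.        ,  0.        ,  0.        ,  1.        ]])}
side {'mtx': array([[453.83158075,   0.        , 249.9026352 ],
       [  0.        , 453.83158075, 197.71181518],
       [  0.        ,   0.        ,   1.        ]]), 'extrinsics': array([[ 0.6874566 , -0.72622017,  0.00277262, -0.39658916],
       [ 0.3792539 ,  0.36226107,  0.85143021, -0.33245786],
       [-0.6193302 , -0.58426979,  0.52446059, -0.79343141],
       [ 0.        ,  0.        ,  0.        ,  1.        ]])}
wrist {'mtx': array([[333.42690544,   0.        , 260.61910828],
       [  0.        , 333.42690544, 189.04860604],
       [  0.        ,   0.        ,   1.        ]]), 'T_tool_cam': array([[ 9.71798700e-04,  9.54858469e-01,  2.97059523e-01
[... 729 characters left out ...]
.55
sample0_mid side [227, 222, 23, 36] 0.4
packed top [396, 204, 31, 28] 0.89
packed side [380, 309, 29, 49] 0.8
amber top [219, 259, 24, 22] 0.58
amber side [186, 240, 22, 39] 0.75
tub top [202, 122, 40, 43] 0.59
tub side [160, 137, 17, 42] 0.73
tub side [275, 183, 40, 48] 0.58
gauge top [118, 217, 136, 99] 0.77
gauge side [170, 174, 36, 111] 0.89
gauge side [335, 317, 148, 120] 0.47
tray top [127, 212, 60, 51] 0.78
tray side [170, 174, 32, 109] 0.66
tray side [168, 195, 29, 32] 0.6
tray_handle top [127, 216, 64, 44] 0.96
tray_handle side [168, 195, 28, 36] 0.55
foot_knob top [86, 195, 20, 18] 0.57
foot_knob side [162, 138, 14, 42] 0.68
1.0 [ 1.79999735e+02 -8.39508624e-04  1.59904447e+02]
```

View pics/a_top.png

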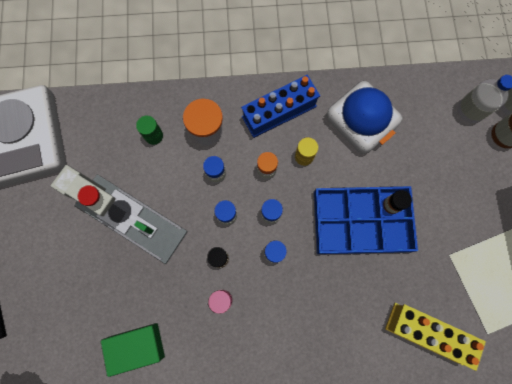

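View pics/a_side.png

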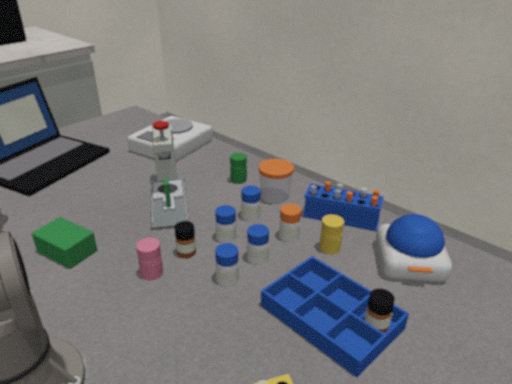

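The top view shows:
- Control candidates: (268,163) white body with orange cap, (308,150) yellow, (149,129) green, and (203,118), which is the 100 mm tub. The orange cap on white at (268,163) fits the description.
- Blue-capped samples at (214,167), (226,211), (272,210) and (276,251). Pink at (220,302) is a decoy and amber is at (218,258).
- Crate at (366,220). The gauge knob is at (89,195), the seat disc at (120,211) and the handle at (145,228).

Next I'll locate these and confirm in one crop.

```bash
cat >> h.py <<'E'
def cam(n,T=None):
    c=vision.calibration(n)
    if n=='wrist': E=np.linalg.inv(T@c["T_tool_cam"])
    else: E=c["extrinsics"]
    return c["mtx"],E
def ray(px,z,K,E):
    px=np.atleast_2d(px).astype(float)
    d=np.c_[(px[:,0]-K[0,2])/K[0,0],-(px[:,1]-K[1,2])/K[1,1],-np.ones(len(px))]@E[:3,:3]
    o=-E[:3,:3].T@E[:3,3]
    return o+d*((z-o[2])/d[:,2])[:,None]
def proj(P,K,E):
    p=np.atleast_2d(P)@E[:3,:3].T+E[:3,3]
    return np.c_[K[0,0]*p[:,0]/-p[:,2]+K[0,2],-K[1,1]*p[:,1]/-p[:,2]+K[1,2]]
R={'blue':((100,150,70),(130,255,255)),'orange':((6,170,120),(17,255,255)),'red':((0,170,90),(5,255,255)),'green':((50,100,50),(80,255,255))}
def blobs(img,col,amin=25,rect=None):
    h=cv2.cvtColor(img,cv2.COLOR_RGB2HSV);m=cv2.inRange(h,*R[col])
    if rect: k=np.zeros_like(m);x0,y0,x1,y1=rect;k[y0:y1,x0:x1]=1;m*=k
    n,l,s,c=cv2.connectedComponentsWithStats(m)
    return [(*(s[i,:2]+(s[i,2:4]-1)/2),*s[i,2:]) for i in range(1,n) if s[i,4]>amin]
E
python3 - <<'E'
from h import *
a=cv2.imread('pics/a_top.png')[...,::-1].copy()
K,E=cam('top')
for c in R:
  for b in blobs(a,c): print(c,[float(x) for x in b],ray(b[:2],.084,K,E)[0].round(3),ray(b[:2],.227,K,E)[0].round(3), ray(b[:2],.097,K,E)[0].round(3))
# fit crate: corner-ish via mask
m=cv2.inRange(cv2.cvtColor(a,cv2.COLOR_RGB2HSV),*R['blue']);k=np.zeros_like(m);k[180:262,305:425]=1
pts=cv2.findNonZero(m*k); r=cv2.minAreaRect(pts);print(r);print(ray(cv2.boxPoints(r),.044,K,E))
save('b.png',np.hstack([cv2.resize(a[140:270,195:325],(400,400),interpolation=2),cv2.resize(a[150:280,50:180],(400,400),interpolation=2)]))
E
```

```text
blue [505.5, 81.5, 12.0, 14.0, 137.0] [ 0.84  -0.7    0.084] [ 0.772 -0.598  0.227] [ 0.834 -0.691  0.097]
blue [280.5, 103.5, 78.0, 52.0, 1204.0] [ 0.82  -0.103  0.084] [ 0.755 -0.088  0.227] [ 0.814 -0.102  0.097]
blue [367.5, 110.5, 48.0, 46.0, 1716.0] [ 0.785 -0.326  0.084] [ 0.725 -0.279  0.227] [ 0.779 -0.322  0.097]
blue [281.0, 120.0, 69.0, 33.0, 116.0] [ 0.774 -0.1    0.084] [ 0.716 -0.086  0.227] [ 0.769 -0.099  0.097]
blue [213.5, 165.5, 20.0, 20.0, 319.0] [0.665 0.079 0.084] [0.623 0.067 0.227] [0.662 0.078 0.097]
blue [366.5, 220.0, 102.0, 67.0, 5044.0] [ 0.501 -0.286  0.084] [ 0.483 -0.244  0.227] [ 0.5   -0.282  0.097]
blue [271.5, 209.0, 20.0, 21.0, 337.0] [ 0.545 -0.057  0.084] [ 0.521 -0.049  0.227] [ 0.543 -0.056  0.097]
blue [225.0, 211.0, 21.0, 21.0, 344.0] [0.548 0.057 0.084] [0.523 0.048 0.227] [0.546 0.056 0.097]
blue [275.0, 251.0, 21.0, 21.0, 353.0] [ 0.443 -0.057  0.084] [ 0.433 -0.049  0.227] [ 0.442 -0.056  0.097]
orange [202.5, 116.5, 38.0, 36.0, 1100.0] [0.798 0.1   0.084] [0.737 0.085 0.227] [0.793 0.099 0.097]
orange [387.0, 137.0, 15.0, 13.0, 66.0] [
[... 559 characters left out ...]
 [ 0.197 -0.417  0.227] [ 0.168 -0.482  0.097]
red [88.0, 195.0, 21.0, 19.0, 303.0] [0.612 0.39  0.084] [0.578 0.333 0.227] [0.609 0.385 0.097]
green [146.5, 125.0, 20.0, 19.0, 300.0] [0.785 0.244 0.084] [0.726 0.208 0.227] [0.78  0.241 0.097]
green [140.5, 225.5, 12.0, 10.0, 65.0] [0.527 0.263 0.084] [0.506 0.224 0.227] [0.525 0.259 0.097]
green [130.0, 350.0, 59.0, 51.0, 2056.0] [0.245 0.289 0.084] [0.265 0.246 0.227] [0.247 0.285 0.097]
((366.3977355957031, 219.7957000732422), (65.54973602294922, 99.95464324951172), 88.75463104248047)
[[ 0.59785844 -0.17750802  0.044     ]
 [ 0.58497176 -0.43569301  0.044     ]
 [ 0.41851884 -0.41254358  0.044     ]
 [ 0.43130954 -0.16345259  0.044     ]]
```

View pics/b.png

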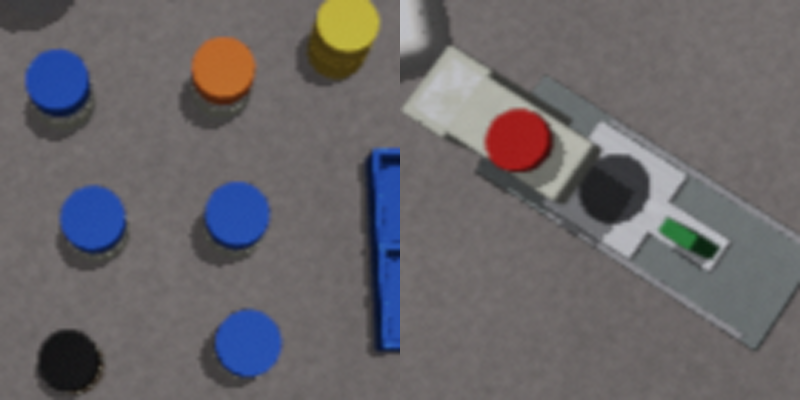

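The crop confirms it: orange cap on a white body at top-image (267,162) is the control. The yellow bottle beside it is a decoy. The tray is partly in, with the disc at about (119,211). Next is the gauge and crate geometry, with a wrist look at the gauge.

```bash
cat >> h.py <<'E'
from scipy.spatial.transform import Rotation as Ro
def toolT():
    T=np.eye(4);T[:3,3]=robot.current_tool_pos();T[:3,:3]=Ro.from_euler('xyz',robot.current_eef_rot(),degrees=True).as_matrix();return T
def wrist():
    T=toolT();img=vision.grab_frame('wrist');return img,*cam('wrist',T)
E
python3 - <<'E'
from h import *
K,E=cam('top')
P=lambda x,y,z:ray((x,y),z,K,E)[0][:2]
k=P(88,195,.227); e1=P(96.5,174.4,.012);e2=P(184,237,.012);f1=P(76,205,.012);f2=P(165.4,263.1,.012)
for u,v in((e1,e2),(f1,f2)): d=u-v;print('dir',np.degrees(np.arctan2(d[1],d[0])))
print(np.linalg.norm(e2-f2),'end mid',(e2+f2)/2)
s=P(119.5,211,.022);print('knob',k,'seat',s,'d',np.linalg.norm(k-s),np.degrees(np.arctan2(*(k-s)[::-1])),'endmid->knob',np.linalg.norm(k-(e2+f2)/2))
print('cam',-E[:3,:3].T@E[:3,3])
d=np.degrees(np.arctan2(*(k-(e2+f2)/2)[::-1]))
for yaw in (d,d+180):
  for p in ([*k,.26],[*s,.25]): 
    j=robot.inverse_kinematics(p,[180,0,yaw]);print(yaw,p,j)
E
```

```text
dir 51.00907677121184
dir 53.978918616245586
0.08012691849603909 end mid [0.46887705 0.19517398]
knob [0.57811662 0.33268212] seat [0.57872413 0.33325544] d 0.0008353261577188485 -136.65853309251008 endmid->knob 0.1756182560926115
cam [ 0.3790934  -0.00268564  1.05838826]
51.53557625624459 [np.float64(0.578116619597854), np.float64(0.33268211824669597), 0.26] [-47.53946343  33.81939089  29.32608013  64.75571907 -15.87743304
  85.14752766 -59.60627612]
51.53557625624459 [np.float64(0.5787241324457966), np.float64(0.33325544008419566), 0.25] [-47.60635639  34.09972047  29.21733961  65.71384926 -15.97351237
  83.94817342 -59.49252672]
231.53557625624458 [np.float64(0.578116619597854), np.float64(0.33268211824669597), 0.26] [-32.38736968  31.9983218    1.78335482  63.9337867   -0.94994466
  84.08117214 110.75870865]
231.53557625624458 [np.float64(0.5787241324457966), np.float64(0.33325544008419566), 0.25] [-32.31354169  32.26065408   1.61484026  64.88987433  -0.86860971
  82.86055579 110.69565562]
```

```bash
python3 - <<'E'
from h import *
fingers.gripper_to(1.0)
robot.move_to([.523,.2615,.25],[180,0,232.5-360])
img,K,E=wrist(); save('c.png',img)
for c in('green','red'):
  for b in blobs(img,c,60): print(c,[float(x) for x in b],ray(b[:2],.097,K,E)[0])
G=np.array([.578,.333]);a=np.radians(52.5);u=np.array([np.cos(a),np.sin(a)]);v=np.array([-u[1],u[0]])
print('pred handle top',proj(np.array([[*(G+u*(-.09+s)+v*t),.097] for s,t in((-.015,-.007),(-.015,.007),(.015,.007),(.015,-.007))]),K,E).round(1))
print('base end',proj(np.array([[*(G+u*-.175+v*t),.012] for t in(-.05,.05)]),K,E).round(1), 'tub seat',proj([*G,.022],K,E))
print(robot.current_time_s())
E
```

```text
green [481.5, 44.0, 60.0, 89.0, 2083.0] [0.32335676 0.28094673 0.097     ]
green [257.5, 171.0, 16.0, 45.0, 630.0] [0.52137896 0.25621578 0.097     ]
green [66.0, 287.5, 81.0, 68.0, 2622.0] [0.73771746 0.23601044 0.097     ]
pred handle top [[251.4 160. ]
 [267.9 160. ]
 [267.6 193.6]
 [251.6 193.6]]
base end [[211.5  75.7]
 [308.5  75.9]] tub seat [[259.68971464 235.18632036]]
3.05
```

View pics/c.png

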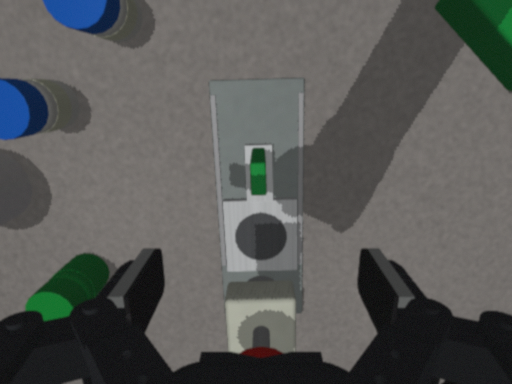

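The wrist view shows the fin at (258,171), the disc at (261,237) and the base end at (211–304,80). That puts the gauge yaw at about 54° with the handle near (0.524,0.2605). Next: grip and draw out.

```bash
cat >> h.py <<'E'
YAW=54.;a_=np.radians(YAW);U=np.array([np.cos(a_),np.sin(a_)]);V=np.array([-U[1],U[0]])
H_in=np.array([.5243,.2605]); GO=[180,0,YAW-180]
E
python3 - <<'E'
from h import *
fingers.gripper_to(.6)
robot.line_to([*H_in,.15],GO,.2)
robot.line_to([*H_in,.078],None,.1,f_stop=15)
print(robot.current_tool_pos())
fingers.gripper_to(0,60); print(robot.current_finger_gap(),robot.current_contact_force())
print(robot.line_to([*(H_in-U*.125),.078],None,.08,f_stop=20))
p=robot.current_tool_pos();print(p,(p[:2]-H_in)@U,(p[:2]-H_in)@V,robot.current_contact_force())
fingers.gripper_to(.6)
robot.line_to([p[0],p[1],.2],None,.2)
img,K,E=wrist(); save('d.png',img)
t=vision.grab_frame('top');K,E=cam('top')
for c in('blue','orange'):
  for b in blobs(t,c,150,(190,140,320,290)): print(c,ray(b[:2],.084,K,E)[0].round(4))
print(robot.current_time_s())
E
```

```text
[0.52500426 0.2608402  0.0788476 ]
0.15596853362799584 [-1.41273443 -0.30330636  4.69166205]
False
[0.45404689 0.16394039 0.07875386] -0.11941211127659754 7.964414823583582e-05 [ 7.00981489  9.69882865 -2.91889571]
blue [0.6655 0.0787 0.084 ]
blue [ 0.5086 -0.1664  0.084 ]
blue [ 0.5437 -0.0571  0.084 ]
blue [0.5482 0.0565 0.084 ]
blue [ 0.4428 -0.0572  0.084 ]
orange [ 0.665  -0.0556  0.084 ]
8.4417
```

View pics/d.png

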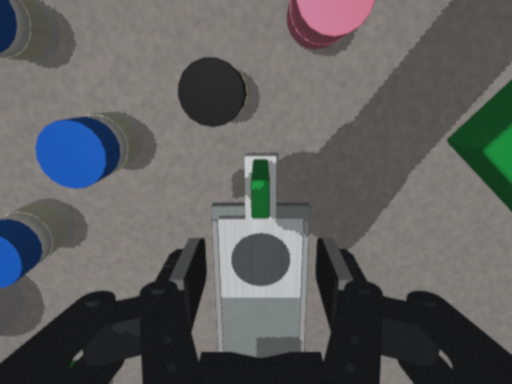

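The tray is fully out: handle at (0.454,0.164), seat at about (0.507,0.237), and 12 N against the end stop. Next: fetch the control, refining its position with the wrist view before grasping.

```bash
cat >> h.py <<'E'
H_out=np.array([.454,.164]); SEAT=H_out+.09*U; G=H_out+.21*U
ZG=.064
def toppos(col,near):
    t=vision.grab_frame('top');K,E=cam('top')
    L=[ray(b[:2],.084,K,E)[0][:2] for b in blobs(t,col,150) if b[2]<27]
    return min(L,key=lambda q:np.linalg.norm(q-near))
def pick(col,near,yaw,opening=.85,d=(0,0)):
    """hover over the bottle, refine with the wrist camera, grip, lift"""
    p=toppos(col,np.array(near)); o=[180,0,yaw]
    fingers.gripper_to(opening)
    robot.move_to([*p,.26],o)
    img,K,E=wrist()
    L=[ray(b[:2],.082,K,E)[0][:2] for b in blobs(img,col,300)]
    q=min(L,key=lambda q:np.linalg.norm(q-p)) if L else p
    print('top',p.round(4),'wrist',q.round(4))
    m=q if np.linalg.norm(q-p)<.012 else p
    robot.line_to([*m,.13],o,.2)
    if robot.line_to([*m,ZG],o,.1,f_stop=12): print('CONTACT',robot.current_tool_pos())
    fingers.gripper_to(0,40)
    print('gap',robot.current_finger_gap(),'F',robot.current_gripper_force())
    robot.line_to([*m,.25],o,.2)
    print('lifted gap',robot.current_finger_gap(),'t',robot.current_time_s())
def place(xy,base,yaw,z_up=.25):
    o=[180,0,yaw]
    robot.move_to([*xy,z_up],o)
    robot.line_to([*xy,base+ZG+.02],o,.2)
    hit=robot.line_to([*xy,base+ZG-.003],o,.03,f_stop=4)
    print('place hit',hit,robot.current_tool_pos()[2]-base-ZG)
    g=robot.current_finger_gap(); fingers.gripper_to(min(g+.12,1))
    robot.line_to([*xy,z_up],o,.2)
E
python3 - <<'E'
from h import *
for y in(-126,-90,90,180,0,-150): print(y,[robot.inverse_kinematics([.665,-.055,z],[180,0,y]) is not None for z in(.064,.26)])
pick('orange',(.665,-.056),-126)
img,K,E=wrist();save('e.png',img)
E
```

```text
-126 [True, True]
-90 [True, True]
90 [True, True]
180 [True, True]
0 [True, True]
-150 [True, True]
top [ 0.665  -0.0556] wrist [ 0.666  -0.0553]
gap 0.5994344224635225 F 41.63543701171875
lifted gap 0.6020422404464539 t 13.075
```

View pics/e.png

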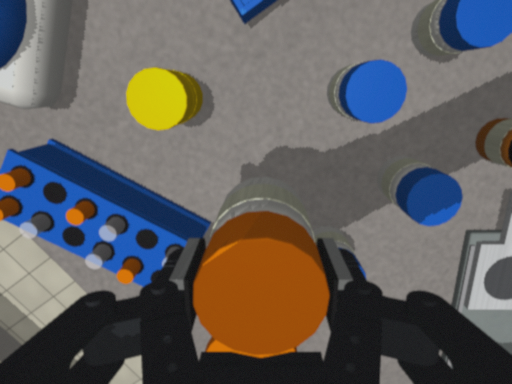

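The orange-capped bottle is held upright between the pads at (262,280). Next I'll place it on the seat and check.

```bash
python3 - <<'E'
from h import *
place(SEAT,.022,YAW-180)
img,K,E=wrist();save('f.png',img)
for b in blobs(img,'orange',300): print([float(x) for x in b],(ray(b[:2],.104,K,E)[0][:2]-SEAT)@np.c_[U,V])
h=blobs(img,'green',100,(200,50,320,300));print(h)
print(robot.current_time_s(),robot.current_contact_force())
E
```

```text
place hit True 0.0012937724026355069
[262.0, 181.0, 59.0, 59.0, 2726.0] [-0.0003481   0.00127388]
[(np.float64(260.0), np.float64(71.0), np.int32(17), np.int32(39), np.int32(642))]
17.15 [ 0.07356081  0.267083   -0.03363139]
```

View pics/f.png

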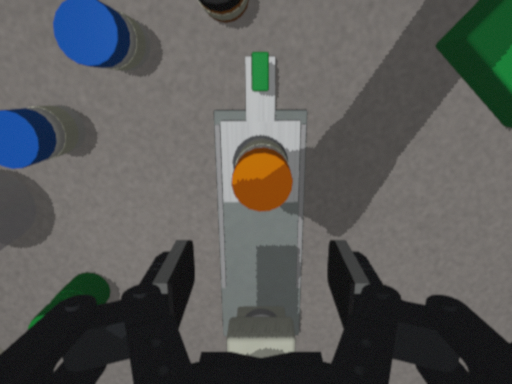

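The bottle stands centred on the seat, with the cap at (262,181). Next: push in gently, then press.

```bash
python3 - <<'E'
from h import *
fingers.gripper_to(.6)
robot.line_to([*H_out,.2],GO,.2)
robot.line_to([*H_out,.078],None,.15,f_stop=15)
fingers.gripper_to(0,60)
print(robot.line_to([*(H_out+U*.1235),.078],None,.05,f_stop=20))
p=robot.current_tool_pos();print((p[:2]-H_out)@U,robot.current_contact_force())
fingers.gripper_to(.6)
robot.line_to([*p[:2],.2],None,.2)
fingers.gripper_to(0)
K,E=cam('top');t=vision.grab_frame('top')
k=min(blobs(t,'red',150),key=lambda b:np.hypot(b[0]-88,b[1]-195));print(k,ray(k[:2],.227,K,E)[0],G)
s=vision.grab_frame('side');save('g.png',cv2.resize(s[110:240,110:240],(520,520),interpolation=2))
robot.line_to([*(G-U*.09),.30],None,.2)
robot.line_to([*G,.30],None,.2)
img,K,E=wrist();
for b in blobs(img,'red',100): print([float(x) for x in b],ray(b[:2],.227,K,E)[0])
print(robot.current_time_s())
E
```

```text
False
0.12025559522538581 [-8.61605468 -5.99053576 11.08563487]Traceback (most recent call last):
  File "<stdin>", line 12, in <module>
ValueError: min() iterable argument is empty
```

```bash
python3 - <<'E'
from h import *
robot.line_to([*(G-U*.09),.30],None,.2)
img,K,E=wrist()
for b in blobs(img,'orange',100)+blobs(img,'red',100): print([float(x) for x in b])
s=vision.grab_frame('side');save('g.png',cv2.resize(s[110:240,110:240],(520,520),interpolation=2))
robot.line_to([*G,.30],None,.2)
print(robot.current_time_s(),robot.current_tool_pos(),G,robot.current_contact_force(),robot.current_finger_gap())
E
```

```text
[3.5, 200.5, 8.0, 48.0, 277.0]
[266.0, 236.0, 37.0, 17.0, 221.0]
[261.0, 339.5, 15.0, 30.0, 347.0]
25.2333 [0.57708827 0.33300935 0.2986196 ] [0.5774349  0.33389357] [-0.74047012 -0.17575043 -0.13308459] 0.00031707702729983793
```

View pics/g.png

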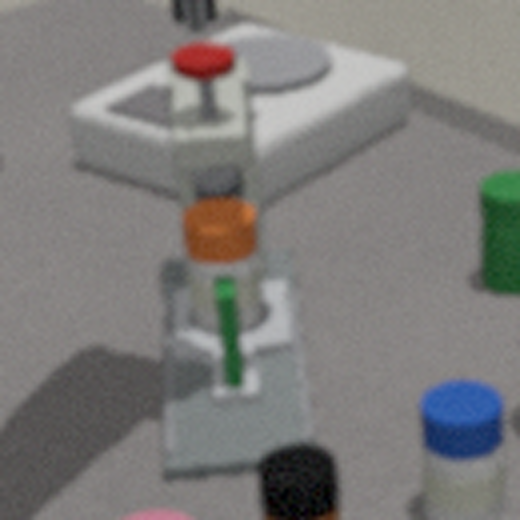

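The control stands under the foot with the tray in. Next: press the knob.

```bash
python3 - <<'E'
from h import *
robot.line_to([*G,.252],None,.1)
h=robot.line_to([*G,.212],None,.02,f_stop=8)
print(h,robot.current_tool_pos(),robot.current_contact_force())
robot.pause(.8)
print(robot.current_contact_force(), robot.current_tool_pos())
s=vision.grab_frame('side');save('i.png',cv2.resize(s[110:240,110:240],(520,520),interpolation=2))
robot.line_to([*G,.30],None,.06)
robot.line_to([*(G-U*.09),.30],None,.2)
print(robot.current_time_s())
E
```

```text
True [0.57747816 0.33398067 0.22050139] [-1.25828075  0.27087417  3.90554609]
[1.89261062 0.46234948 4.13016686] [0.5774718  0.33394004 0.22041965]
30.2333
```

View pics/i.png

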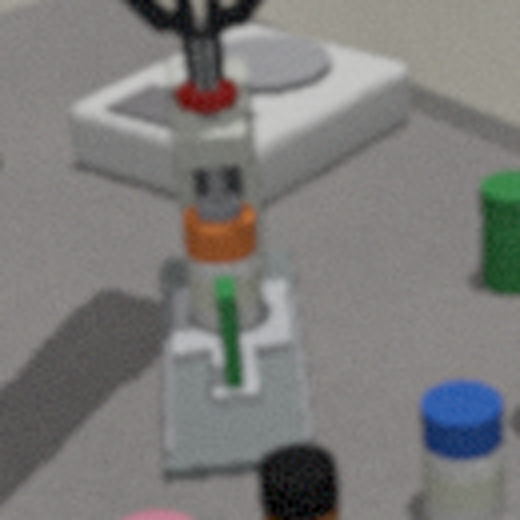

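The foot looks to be at the cap, but the held force of 4.1 N is only the spring's, so contact is not certain. I'll press again in small steps until the cap clearly carries load.

```bash
python3 - <<'E'
from h import *
robot.line_to([*G,.30],None,.2)
robot.line_to([*G,.252],None,.1)
robot.line_to([*G,.222],None,.04)
z=.222
while z>.214:
    z-=.0007; robot.line_to([*G,z],None,.01); f=robot.current_contact_force()[2]; print(round(z,4),round(robot.current_tool_pos()[2],4),round(f,2))
    if f>7.5: break
robot.pause(1.0); print(robot.current_contact_force())
robot.line_to([*G,.30],None,.06)
robot.line_to([*(G-U*.09),.30],None,.2)
s=vision.grab_frame('side');save('j.png',cv2.resize(s[110:240,110:240],(520,520),interpolation=2))
print(robot.current_time_s())
E
```

```text
0.2213 0.2217 3.01
0.2206 0.2206 4.29
0.2199 0.2202 4.83
0.2192 0.2202 6.54
0.2185 0.2202 9.27
[1.96092089 0.87602409 9.03266925]
36.775
```

The foot firmly met the cap: it stalled at TCP z 0.2202 with the force rising to 9 N, held for 1 s. Next: draw the tray out, then pick up the control and look at the crate.

```bash
python3 - <<'E'
from h import *
Hi=H_out+U*.12
fingers.gripper_to(.6)
robot.line_to([*Hi,.2],GO,.2)
robot.line_to([*Hi,.078],None,.15,f_stop=15)
fingers.gripper_to(0,60)
robot.line_to([*(H_out-U*.005),.078],None,.05,f_stop=20)
p=robot.current_tool_pos();print((p[:2]-H_out)@U,robot.current_contact_force())
fingers.gripper_to(.6)
robot.line_to([*p[:2],.2],None,.2)
# pick the control off the tray
fingers.gripper_to(.85)
robot.line_to([*SEAT,.25],None,.2)
img,K,E=wrist()
b=max(blobs(img,'orange',300),key=lambda b:b[4]);q=ray(b[:2],.104,K,E)[0][:2];print('bottle off seat',(q-SEAT)@np.c_[U,V])
if np.linalg.norm(q-SEAT)<.015:
    robot.line_to([*q,.15],None,.2)
    print('hit',robot.line_to([*q,.022+ZG+.001],None,.1,f_stop=12))
    fingers.gripper_to(0,40);print(robot.current_finger_gap())
    robot.line_to([*q,.26],None,.15);print(robot.current_finger_gap())
    C0=np.array([.508,-.287])
    robot.move_to([.508,-.20,.30],[180,0,-90])
    img,K,E=wrist();save('k.png',img);np.savez('k.npz',K=K,E=E)
    t=vision.grab_frame('top');save('ktop.png',t)
print(robot.current_time_s())
E
```

```text
0.0004919740307015717 [ 6.38037273  9.15269377 -1.28713268]
bottle off seat [-0.00061212  0.00129711]
hit False
0.5976070416918107
0.5992658652491925
51.2
```

View pics/k.png

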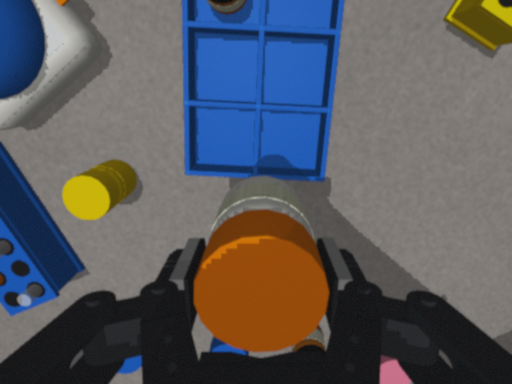

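The wrist view shows the crate's divider crossings at about (259,105) and (262,32), with near corners at (187,174) and (326,180). The brown bottle is in the far-left cell, which matches x+, y−.

```bash
python3 - <<'E'
from h import *
d=np.load('pics/../k.npz');K,E=d['K'],d['E']
r=ray([(259,105),(262,32),(187,174),(326,178),(258,174)],.044,K,E)[:,:2];print(r.round(4))
w=r[0]-r[1];print('spacing',np.linalg.norm(w),'yaw',np.degrees(np.arctan2(-w[0],w[1])))
w=r[2]-r[3];print('width',np.linalg.norm(w),'yaw',np.degrees(np.arctan2(w[1],w[0])))
# model fit on top image + wrist: line-grid of crate tops, projected overlay
from scipy.optimize import least_squares
def corn(x,y,a,pts):
    c,s=np.cos(a),np.sin(a);pts=np.array(pts);return np.c_[x+c*pts[:,0]-s*pts[:,1],y+s*pts[:,0]+c*pts[:,1],np.full(len(pts),.044)]
m=[(0,.04),(0,-.04),(.083,.123),(-.083,.123),(0,.12)]
px=np.array([(259,105),(262,32),(187,174),(326,178),(258,174)])
s=least_squares(lambda v:(proj(corn(*v,m),K,E)-px).ravel(),[.5,-.29,0]);print(s.x,np.degrees(s.x[2]),s.fun.round(1))
img=cv2.imread('pics/k.png');t=cv2.imread('pics/ktop.png');Kt,Et=cam('top')
gl=[((x,-.12),(x,.12)) for x in(-.08,0,.08)]+[((-.08,y),(.08,y)) for y in(-.12,-.04,.04,.12)]
for im,k,e in((img,K,E),(t,Kt,Et)):
  for g in gl:
    q=proj(corn(*s.x,g),k,e); cv2.line(im,*[tuple(int(v*16) for v in z) for z in q],(0,0,255),1,cv2.LINE_AA,4)
cv2.imwrite('pics/l.png',np.hstack([cv2.resize(img[0:200,160:360],(400,400)),cv2.resize(t[165:275,305:435],(400,338))[:,:].copy() if 0 else cv2.resize(t[160:280,306:426],(400,400))]))
E
```

```text
[[ 0.5105 -0.2553]
 [ 0.5074 -0.3293]
 [ 0.5954 -0.1762]
 [ 0.4312 -0.1716]
 [ 0.5117 -0.1764]]
spacing 0.07402471538066134 yaw -2.4112970752880685
width 0.16422175391473084 yaw -1.598979356253468
[ 0.50889307 -0.29429568 -0.03218252] -1.8439223647276046 [ 0.3  1.  -0.2 -5.2 -0.2  1.8  1.   2.4 -0.9  1.6]
```

View pics/l.png

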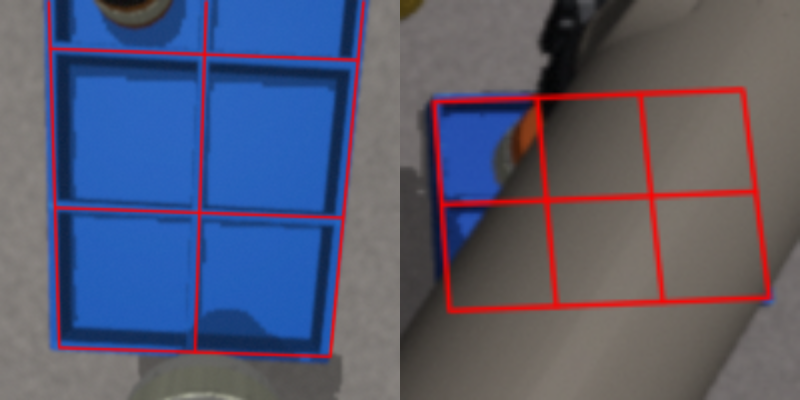

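```bash
cat >> h.py <<'E'
CR=np.array([.509,-.2945]); CY=-2.
def cell(i,j):
    a=np.radians(CY);x,y=i*.04,j*.08;return CR+[np.cos(a)*x-np.sin(a)*y,np.sin(a)*x+np.cos(a)*y]
E
python3 - <<'E'
from h import *
from scipy.optimize import least_squares
d=np.load('k.npz');K,E=d['K'],d['E']
def corn(x,y,a,pts):
    c,s=np.cos(a),np.sin(a);pts=np.array(pts);return np.c_[x+c*pts[:,0]-s*pts[:,1],y+s*pts[:,0]+c*pts[:,1],np.full(len(pts),.044)]
m=[(0,.04),(0,-.04),(.083,.123),(-.083,.123),(0,.12)]
px=np.array([(259,105),(262,28),(187,174),(326,178),(258,174)])
s=least_squares(lambda v:(proj(corn(*v,m),K,E)-px).ravel(),[.5,-.29,0]);print(s.x,np.degrees(s.x[2]))
place(cell(-1,-1),.006,-92,z_up=.26)
t=vision.grab_frame('top');Kt,Et=cam('top')
for b in blobs(t,'blue',150,(190,140,320,290)): print('blue',ray(b[:2],.084,Kt,Et)[0].round(4))
print(robot.current_time_s())
E
```

```text
[ 0.50893107 -0.29535762 -0.0316177 ] -1.811560540039963
place hit True 0.0019413239393158421
blue [0.6846 0.0526 0.084 ]
blue [ 0.5086 -0.1664  0.084 ]
blue [ 0.5437 -0.0571  0.084 ]
blue [0.5482 0.0565 0.084 ]
blue [ 0.4428 -0.0572  0.084 ]
54.9583
```

One sample was knocked aside and is now at (0.685,0.053). Next: pack the samples, finding each again before its grasp.

```bash
python3 - <<'E'
from h import *
pick('blue',(.685,.053),-92)
place(cell(1,0),.006,-92,.26)
img,K,E=wrist();save('m.png',img)
print(robot.current_time_s())
E
```

```text
top [0.6832 0.0527] wrist [0.6846 0.0524]
gap 0.603030391465546 F 41.73520267009735
lifted gap 0.5992550089887589 t 60.0833
place hit True 0.0009589192250752387
64.5167
```

View pics/m.png

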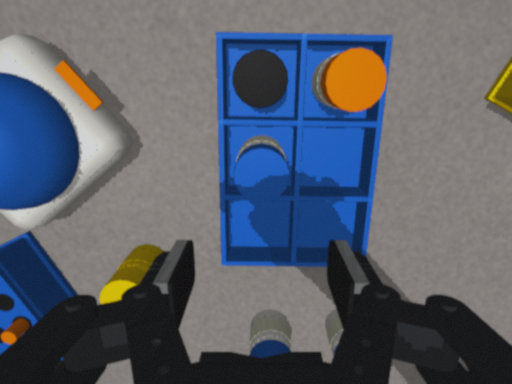

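The control (355,80) and the first sample (262,165) stand in their cells. Now the remaining three.

```bash
python3 - <<'E'
from h import *
for near,c in(((.548,.0565),(-1,0)),((.544,-.057),(1,1)),((.443,-.057),(-1,1))):
    pick('blue',near,-92)
    place(cell(*c),.006,-92,.26)
robot.move_to([.45,.0,.35],[180,0,-92])
fingers.gripper_to(1.0)
t=vision.grab_frame('top');s=vision.grab_frame('side');save('n.png',np.vstack([t[60:360,:],s[90:384]]))
print(robot.current_time_s())
E
```

```text
top [0.5482 0.0565] wrist [0.5501 0.0561]
gap 0.6041773183929733 F 41.430344581604004
lifted gap 0.5978614617200246 t 69.225
place hit True 0.0007335642249373941
top [ 0.5437 -0.0571] wrist [ 0.5452 -0.0585]
gap 0.6012244654062912 F 41.43536031246185
lifted gap 0.5986861004326431 t 77.9083
place hit True 0.0007790692852972236
top [ 0.4468 -0.0515] wrist [ 0.4431 -0.0586]
gap 0.5957550905809202 F 41.11007809638977
lifted gap 0.5981701220905046 t 85.75
place hit True 0.0006105024396156622
94.2833
```

View pics/n.png

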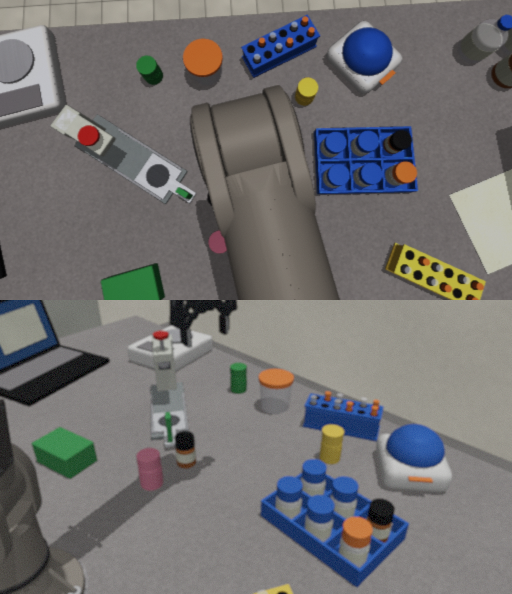

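All five bottles are upright in the crate, the tray is out and the foot is up. The amber bottle (185,240 in the side view) and the tub have not moved.

```bash
python3 -c "
from h import *
print(workorder.close_job())"
```

```text
the job is handed in; nothing more can be done
None
```

I handed the job in at about 94 s: the control bottle was gauged (foot held on its cap for 1 s), it and all four blue-capped samples stand in the crate, the tray is drawn out, and the brown bottles and tub were not moved.

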